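# Load the chocolate tray and hold its cover over it

### The arm

A 7-joint arm with a two-finger parallel gripper is mounted at the origin on the work surface. World frame = base frame: x ahead of the robot, y to its left, z up, the work surface at z = 0. Lengths are in m, angles in rad, forces in N, time in s.
With the tool pointing down it reaches from about 0.425 to 0.925 m from the base axis. Payload 6.8 kg.
Tool frame: the origin (TCP) lies on the centre line of the jaws, within the pads' length; the fingertips stand bot.tip_reach ahead of it and the grasp point (between the pads) lies 3 mm ahead of it (bot.tip_reach is the distance from the TCP to the fingertips, in m); z points along the fingers, y is the line along which they close (so a half turn about z gives the same grasp; the last joint's range is limited). The gripper opens to 85 mm and grips with 20 to 120 N. Pads are 22 mm wide; open, the fingers measure 114 mm over their backs; the gripper's body (76 mm by 85 mm) begins 54 mm behind the grasp point. The pads swing forward as they close: fully open they stand 13 mm farther back than shut.
Start: joints at [-1.216, 0.477, 0.022, 1.555, -0.011, 1.109, -0.083], TCP at [0.301, 0.604, 0.253] pointing down, gripper open.
Joint ranges: [-2.96, 2.96], [-0.34, 2.1], [-1.41, 1.46], [0.24, 2.44], [-1.37, 4.51], [0.17, 1.92], [-2.96, 2.96]. Speed limits (rad/s): [2.39, 2.39, 3.14, 3.14, 3.14, 3.14, 3.14].

### API

Orientations are given as a unit quaternion [w, x, y, z].
In Python, from station import bot gives the robot as it stands.
- The arm moves only by the tool jog_arm, never from a script. Its argument "deltas" is a list of rows, each a list of 7 numbers: the shift along the world's x, y, z in m, then the turn, a rotation vector about the world's x, y, z in rad, then the opening, from 0 (shut) to 1 (fully open). In form: [[x, y, z, rx, ry, rz, grip], ...]. A call has 1 to 10 rows; each row shifts and turns the commanded pose from where the row before left it; what a row does not reach is not made up. A row lasts 1/10 s, in which the tool goes at most 50 mm and 8.59 degrees, less where a joint would pass 70% of its speed; a pose out of reach is approached as far as the arm can. A call with a gripper value outside its range is refused whole. The fingers move at their own pace and stop on an object; "newtons" is the grip in N (left out, the last holds). Time passes only in rows, so rows that do not move let the fingers close. It gives the time, the measured TCP pose, the force, the opening and the grip force at its end, in the units of the state.
- bot.get_obs(): the state, without advancing time (a new reading comes with each control period).
- bot.read_camera(name): name is "scene" or "top" or "wrist"; returns a dict with "img" (400x640x3 uint8, red, green, blue), "K" (3x3 intrinsics, pixels), "dist_coeffs" ([k1, k2, p1, p2, k3] as OpenCV has them; the pictures are not rectified), "eye" and "attitude" of the camera in the world. Camera axes: x right, y down, z forward; pixel columns grow to the right and rows downward; lengths in m; the calibration is good to about 2 mm. A picture is of the moment at which its call begins. There is no depth.
- bot.hand_in(): hands the job in; it is judged then, once.
The state is a dict: "t": time; "q": joint angles; "joint_vel": joint speeds; "joint_torque": joint torques, N m; "eef_pos": TCP position; "tool_rot": TCP orientation; "contact_force": force on the tool from outside, world axes, zero at the start; "torque": the same for the moment, N m; "gripper_width": opening from 0.0 (shut) to 1.0 (fully open); "grasp_force": force on a finger pad.
Only numpy, scipy, OpenCV 4.12 (cv2) and the standard library are available. Lean on these libraries where they do the work, as an engineer would, in place of code of your own. Each camera call takes 0.05 s, during which the arm holds its last target. There are 200 camera calls.

### The job

One well of the cedar tray already holds a chocolate ball: put the two balls from the marble board into the two empty wells, one per well. Then pick up the tray's cover by its handle and carry it over the press and the crockery without disturbing them. Finish with the cover still in the gripper, not let go, held level and still about a centimetre above the tray's upper face, square over the tray and lined up with it, touching neither tray nor balls, so that I can wipe the rim of the tray before I close it.

Things in the scene. Friction and masses are not known exactly. Their poses are not given: they have to be found in the camera images.
- tray: fixed cedar tray, a slab 90 mm (its x) by 190 mm (its y, the long way) by 18 mm high, with three round wells in a row along its y; origin at the centre of its underside on the table; it may be turned in yaw
- tray_top (a point): centre of the tray's upper face (18 mm above the table), axes as the tray's
- board: fixed pale marble board 80 by 130 by 10 mm on which two of the balls stand in a row along its y, about 64 mm apart (off its middle line by up to 8 mm); origin at the centre of its underside
- cover: loose cedar cover standing rim down on the table: an open-bottomed box 90 mm (its x) by 190 mm (its y) by 48 mm high, walls 6 mm, top panel 6 mm (inside 78 by 178 mm, 42 mm deep), about 0.3 kg, same outline as the tray; on its top a bar handle 16 mm thick (along its x), 70 mm long (along its y) and 36 mm high; origin at the centre of its lower rim plane
- cover_grip (a point): a point in the bar handle, on the cover's middle axis, 70 mm above the lower rim (22 mm above the top panel); the handle ends 84 mm above the rim
- cup: bystander: loose turquoise ceramic cup, 76 mm across, 80 mm high, between the board and the cover; origin at the centre of its underside
- jar: bystander: loose glass jar, 54 mm across, 88 mm high, between the tortilla press and the cover; origin at the centre of its underside
- pot: bystander: loose small clay bowl, 72 mm across, 55 mm high; origin at the centre of its underside
- salt: bystander: loose white salt pot with a knobbed top, 60 mm across, 64 mm high; origin at the centre of its underside
- press: bystander: fixed cast iron tortilla press, 190 mm across and about 70 mm high, between the tray and the cover towards the far side; origin at the centre of its underside
- tray_hole0 (a point): centre of the mouth of a well at -56 mm along the tray's y, level with the tray's upper face; the well is 47 mm wide and 8 mm deep (flat floor 10 mm above the table)
- tray_hole1 (a point): centre of the mouth of a well at 0 mm along the tray's y, level with the tray's upper face; the well is 47 mm wide and 8 mm deep (flat floor 10 mm above the table)
- tray_hole2 (a point): centre of the mouth of a well at +56 mm along the tray's y, level with the tray's upper face; the well is 47 mm wide and 8 mm deep (flat floor 10 mm above the table)
- ball_a_center (a point): hard drinking-chocolate ball, dark brown, 36 mm across (widest from 12 to 21 mm above its flat underside), 34 mm high, about 25 g; this point is its centre, 17 mm above its underside. The three balls are alike; which two stand on the board and which one is already in a well changes
- ball_a: the same ball; origin at the centre of its underside
- ball_b_center (a point): another such ball; its centre, 17 mm above its underside (see ball_a)
- ball_b: the same ball; origin at the centre of its underside
- ball_c_center (a point): another such ball; its centre, 17 mm above its underside (see ball_a)
- ball_c: the same ball; origin at the centre of its underside
There are look-alikes about, which are no part of the job. There is more than one size of the cover; the job needs the smaller.

How it is judged:
On the way, in this order (a step that is already met when the one before it is completed fails the run):
1. each of the three wells holds a ball (((horizontal distance between ball_a_center and tray_hole0 below 0.012 m and z of ball_a_center in the frame of tray between 0.02 and 0.0315 m) or (horizontal distance between ball_b_center and tray_hole0 below 0.012 m and z of ball_b_center in the frame of tray between 0.02 and 0.0315 m) or (horizontal distance between ball_c_center and tray_hole0 below 0.012 m and z of ball_c_center in the frame of tray between 0.02 and 0.0315 m)) and ((horizontal distance between ball_a_center and tray_hole1 below 0.012 m and z of ball_a_center in the frame of tray between 0.02 and 0.0315 m) or (horizontal distance between ball_b_center and tray_hole1 below 0.012 m and z of ball_b_center in the frame of tray between 0.02 and 0.0315 m) or (horizontal distance between ball_c_center and tray_hole1 below 0.012 m and z of ball_c_center in the frame of tray between 0.02 and 0.0315 m)) and ((horizontal distance between ball_a_center and tray_hole2 below 0.012 m and z of ball_a_center in the frame of tray between 0.02 and 0.0315 m) or (horizontal distance between ball_b_center and tray_hole2 below 0.012 m and z of ball_b_center in the frame of tray between 0.02 and 0.0315 m) or (horizontal distance between ball_c_center and tray_hole2 below 0.012 m and z of ball_c_center in the frame of tray between 0.02 and 0.0315 m))), for 0.2 s.
2. the cover is lifted and carried, its rim more than 60 mm above the table (height (world z) of cover above 0.06 m), for 0.1 s.
At the end, for the whole second after the job is handed in: Each well holds a ball, within 12 mm of its axis and down on its floor; the gripper holds the cover still, rim 3 to 22 mm above the tray's top face, centre within 10 mm, long side within 0.12 rad of the tray's, tilt under 0.1 rad, touching neither tray nor balls (all of step 1 and z of cover in the frame of tray_top between 0.003 and 0.022 m and horizontal distance between cover and tray_top below 0.01 m and angle between the y axis of cover and the y axis of tray, either way round below 0.12 rad and angle between cover's own z axis and vertical below 0.1 rad and linear speed of cover below 0.02 m/s and contact force between the fingers and cover above 1 N and contact force between cover and tray below 0.05 N and contact force between cover and ball_a below 0.05 N and contact force between cover and ball_b below 0.05 N and contact force between cover and ball_c below 0.05 N); the arm keeps its last pose, push and grip.
It fails at once if the turquoise cup is pushed more than 25 mm or tipped over (distance of cup from where it was at the start of the episode above 0.025 m or angle between cup's own z axis and vertical above 0.5 rad).
It fails at once if the glass jar is pushed more than 25 mm or tipped over (distance of jar from where it was at the start of the episode above 0.025 m or angle between jar's own z axis and vertical above 0.5 rad).
It fails at once if the clay bowl is pushed more than 25 mm or tipped over (distance of pot from where it was at the start of the episode above 0.025 m or angle between pot's own z axis and vertical above 0.5 rad).
It fails at once if the salt pot is pushed more than 25 mm or tipped over (distance of salt from where it was at the start of the episode above 0.025 m or angle between salt's own z axis and vertical above 0.5 rad).
It fails at once if the cover touches the tray or a ball (contact force between cover and tray above 0.5 N or contact force between cover and ball_a above 0.5 N or contact force between cover and ball_b above 0.5 N or contact force between cover and ball_c above 0.5 N).
It also fails if it takes over 64 s, if anything falls off the work surface, if the arm or the gripper's body presses on something with over 40 N, if the wrist force passes 120 N, or if a joint passes its speed limit or range.

## Working session

There is one attempt and no reset: what is moved stays moved. The work goes in short steps, Python scripts to look and compute and a tool call to move; the robot and the scene stay as the last step left them, time stands still between calls to the robot, and variables do not carry over. Pictures are saved under pics/ and viewed, at most 10 in all, crops included, and the job is handed in when it is done.

Besides the shell and the picture viewer there is one more tool, called after "Call:" in YAML: its name, and indented under it one key for each argument. jog_arm: Moves the arm, as the interface text tells. Its arguments: {"type":"object","properties":{"deltas":{"type":"array"},"newtons":{"type":"number"}},"required":["deltas"]}

```bash
mkdir -p pics; cat > h.py <<'E'
import numpy as np, cv2, pickle
from station import bot
from scipy.spatial.transform import Rotation as R
def rot(a):
    a=np.array(a,float)
    return a if a.shape==(3,3) else R.from_quat(a[[1,2,3,0]]).as_matrix()
def snap(n,f):
    c=bot.read_camera(n); pickle.dump(c,open(f'pics/{f}.pkl','wb')); cv2.imwrite(f'pics/{f}.png',c['img'][:,:,::-1]); return c
def load(f): return pickle.load(open(f'pics/{f}.pkl','rb'))
def pix2w(c,px,z):
    p=cv2.undistortPoints(np.array(px,float).reshape(-1,1,2),np.array(c['K']),np.array(c['dist_coeffs'])).reshape(-1,2)
    d=np.c_[p,np.ones(len(p))]@rot(c['attitude']).T; e=np.array(c['eye'])
    return e+d*((np.broadcast_to(z,len(p))-e[2])/d[:,2])[:,None]
def w2pix(c,P):
    M=rot(c['attitude']).T; e=np.array(c['eye'])
    return cv2.projectPoints(np.array(P,float).reshape(-1,1,3),cv2.Rodrigues(M)[0],-M@e,np.array(c['K']),np.array(c['dist_coeffs']))[0].reshape(-1,2)
E
python3 - <<'E'
from h import *
for n in ('top','scene'):
    c=snap(n,n+'0'); print(n,c['eye'],c['attitude'],np.array(c['K'])[0,0])
    cv2.imwrite(f'pics/{n}0b.png',cv2.resize(c['img'][:,:,::-1],(800,500),interpolation=cv2.INTER_CUBIC))
print(bot.get_obs(),bot.tip_reach)
E
```

```text
top [ 0.26887359 -0.01707557  1.12962747] [-0.07342339  0.71940669 -0.68680594  0.07321631] 435.5771506094414
scene [ 0.96777397 -0.06228513  0.72799102] [-0.2234877   0.71393312  0.63252702 -0.20065471] 365.15657821283384
{'t': 0.1, 'q': array([-1.21606693,  0.47772195,  0.02236333,  1.55636119, -0.01150422,
        1.10929543, -0.08311453]), 'joint_vel': array([-0.00071719, -0.00020358,  0.00049317, -0.00362977,  0.00047355,
       -0.00066722, -0.00058892]), 'joint_torque': array([ 5.17179622e-03, -5.97762144e+01,  1.61380872e+00, -2.81955332e+01,
        1.28315089e-02,  5.03688992e-03, -9.80590926e-06]), 'eef_pos': array([0.30116933, 0.60352708, 0.25241664]), 'tool_rot': array([-1.27955265e-04,  2.29361886e-01,  9.73340864e-01, -8.18794651e-04]), 'contact_force': array([ 0.56564984, -0.01591995,  0.2441392 ]), 'torque': array([-0.02296296, -0.03225933,  0.00875125]), 'grasp_force': 0.0, 'gripper_width': 1.002503224915721} 0.022
```

View pics/top0b.png

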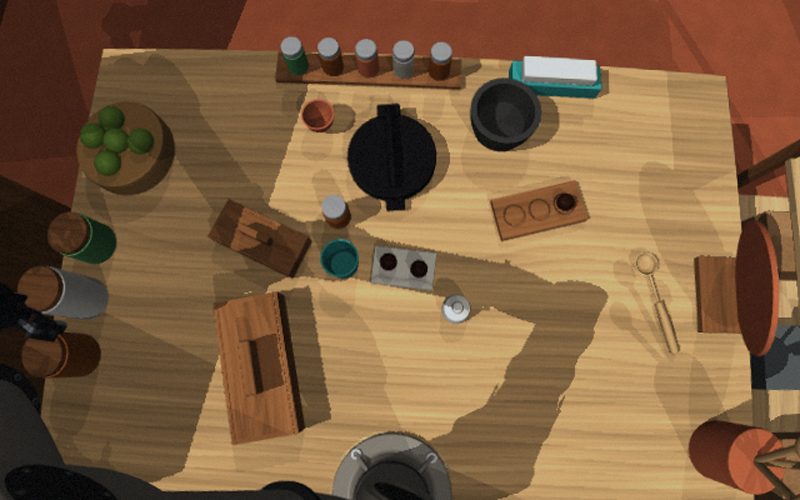

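View pics/scene0b.png

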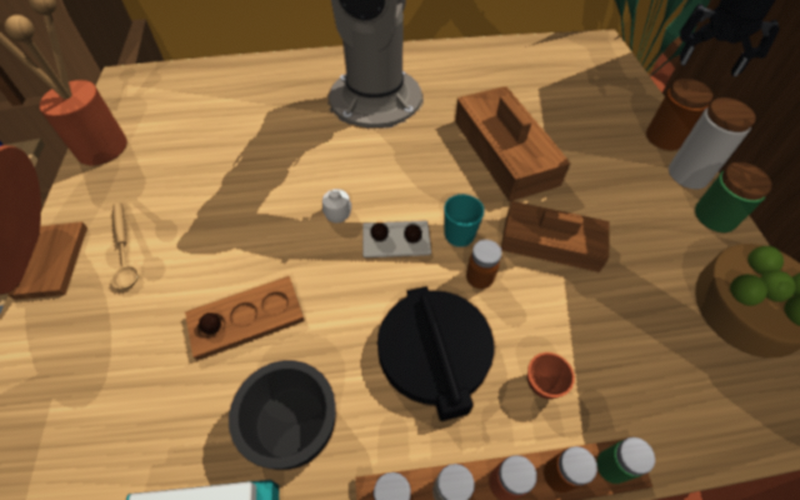

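The top view shows the small cover at about (260,238), the tray at (540,210) with its right well filled, and the board at (404,267). The larger cover, the look-alike, is at (258,368). The scene view agrees. I'll enlarge both areas.

```bash
python3 - <<'E'
from h import *
c=load('top0'); print(w2pix(c,[[0,0,0],[.3,.6,.25]])*1.25)
def crop(c,x,y,w,h,s,n):
    im=cv2.resize(c['img'][y:y+h,x:x+w,::-1],None,fx=s,fy=s,interpolation=cv2.INTER_CUBIC)
    im=cv2.convertScaleAbs(im,alpha=1.6,beta=10)
    for i in range(0,w,10): cv2.putText(im,str(x+i),(i*s,8),0,.3,(255,255,255),1); cv2.line(im,(i*s,10),(i*s,14),(255,255,255),1)
    for i in range(0,h,10): cv2.putText(im,str(y+i),(0,i*s+4),0,.3,(255,255,255),1)
    cv2.imwrite(f'pics/{n}.png',im)
crop(c,290,140,190,110,4,'c1')
crop(c,160,150,130,85,6,'c2')
E
```

```text
[[390.76773858 492.22886267]
 [ 41.38885768 314.02394716]]
```

View pics/c1.png

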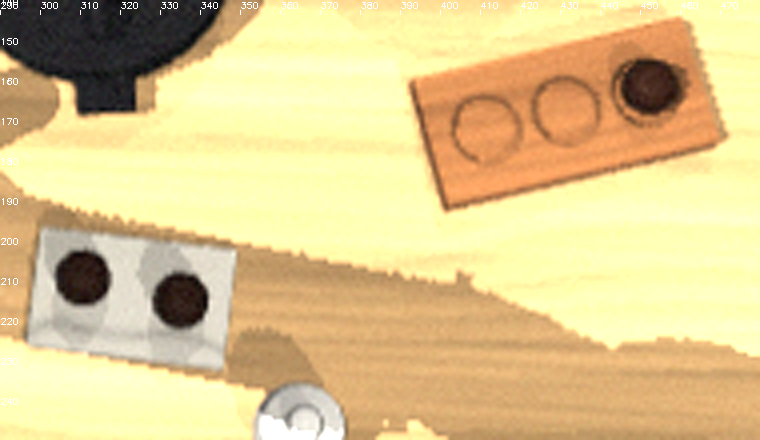

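View pics/c2.png

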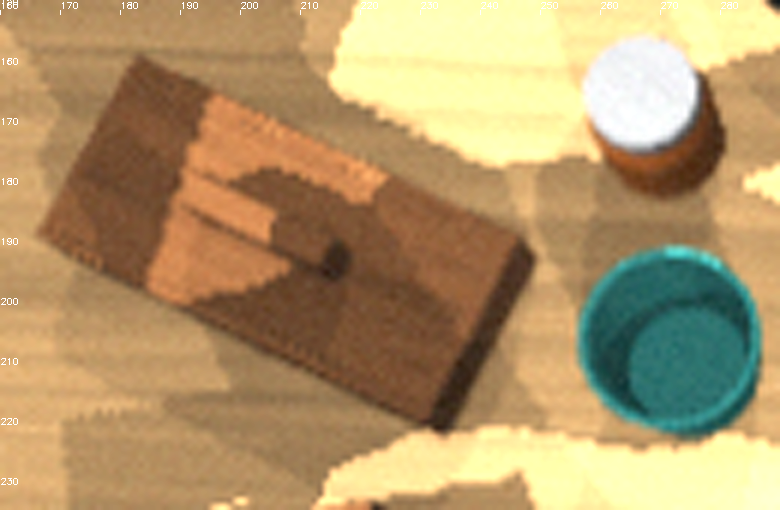

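Crop pixels: the ball centres are at (82,277) and (180,300), and the wells at (486,129), (566,111) and (647,91). The cover's top-panel corners are at (137,57), (522,237), (425,416) and (40,232) in the second crop. The cup rim is at about (670,341) and the jar lid at (641,93).

```bash
python3 - <<'E'
from h import *
c=load('top0')
A=lambda p:(np.array(p,float)+.5)/4-.5+[290,140]
B=lambda p:(np.array(p,float)+.5)/6-.5+[160,150]
def show(n,P): print(n,np.round(P[:,:2],4).tolist())
w=pix2w(c,A([[486,129],[566,111],[647,91]]),.018);show('wells',w)
d=w[2]-w[0];print('len',np.linalg.norm(d)/2,'ang',np.arctan2(d[1],d[0]),'mean',w.mean(0))
t=pix2w(c,A([[413,80],[685,18],[722,137],[447,206]]),.018);show('tray',t);print(t.mean(0),np.linalg.norm(np.diff(t,axis=0),axis=1))
b=pix2w(c,A([[82,277],[180,300]]),.0275);show('balls',b);print(np.linalg.norm(b[1]-b[0]))
k=pix2w(c,B([[137,57],[522,237],[425,416],[40,232]]),.048);show('cover',k);print(k.mean(0),np.linalg.norm(np.diff(k,axis=0),axis=1))
d=k[1]+k[2]-k[0]-k[3];print('ang',np.arctan2(d[1],d[0]))
show('cup',pix2w(c,B([[670,341]]),.08));show('jar',pix2w(c,B([[641,93]]),.088))
show('salt',pix2w(c,A([[302,420]]),.06))
S=lambda p:np.array(p,float)/1.25
show('press',pix2w(c,S([[392,157],[388,108],[397,206]]),.07));show('pot',pix2w(c,S([[318,115]]),.055))
s=load('scene0')
print('reproj scene*1.25: balls,wells,cover',(w2pix(s,np.r_[b,w,k])*1.25).round(1).tolist())
q=bot.get_obs();print(rot(q['tool_rot']).round(3))
E
```

```text
wells [[0.5708, -0.2323], [0.5859, -0.2859], [0.6025, -0.3409]]
len 0.05656053284674564 ang -1.287041005178122 mean [ 0.58640072 -0.28638832  0.018     ]
tray [[0.6022, -0.1833], [0.6553, -0.3681], [0.5732, -0.3913], [0.5174, -0.2068]]
[ 0.58702138 -0.28738637  0.018     ] [0.19222466 0.08526045 0.19274839]
balls [[0.4577, 0.0289], [0.4457, -0.0345]]
0.06456601842983446
cover [[0.5696, 0.3682], [0.4976, 0.1927], [0.419, 0.2273], [0.4901, 0.4016]]
[0.49405139 0.29746163 0.048     ] [0.18969562 0.08583541 0.18824804]
ang -1.9592006166790017
cup [[0.4503, 0.1222]]
jar [[0.5522, 0.1408]]
salt [[0.3694, -0.112]]
press [[0.668, 0.03], [0.7774, 0.0443], [0.5638, 0.0144]]
pot [[0.7619, 0.1938]]
reproj scene*1.25: balls,wells,cover [[412.4, 233.2], [378.7, 231.5], [273.8, 302.7], [242.6, 313.5], [209.8, 325.6], [607.7, 257.7], [503.4, 235.2], [510.4, 201.3], [608.4, 221.4]]
[[-0.895  0.446 -0.001]
 [ 0.446  0.895 -0.002]
 [-0.    -0.002 -1.   ]]
```

Those positions check against the scene view. I'll approach the first ball at (0.458, 0.029) with the jaws across the row, at a tool-y yaw of about -0.19.

Call:
jog_arm:
  deltas:
    - [0.01, -0.036, 0, 0, 0, -0.081, 1]
    - [0.01, -0.036, 0, 0, 0, -0.081, 1]
    - [0.01, -0.036, 0, 0, 0, -0.081, 1]
    - [0.01, -0.036, 0, 0, 0, -0.081, 1]
    - [0.01, -0.036, 0, 0, 0, -0.081, 1]
    - [0.01, -0.036, 0, 0, 0, -0.081, 1]
    - [0.01, -0.036, 0, 0, 0, -0.081, 1]
    - [0.01, -0.036, 0, 0, 0, -0.081, 1]
    - [0.01, -0.036, 0, 0, 0, -0.081, 1]
    - [0.01, -0.036, 0, 0, 0, -0.081, 1]
  newtons: 25

```text
t: 1.1
eef_pos: [0.4013, 0.2423, 0.2531]
tool_rot: [-0.0, 0.596, 0.803, -0.0]
contact_force: [0.8, 1.1, 1.0]
gripper_width: 1.0
grasp_force: 0.0
```

Call:
jog_arm:
  deltas:
    - [0.01, -0.036, 0, 0, 0, -0.081, 1]
    - [0.01, -0.036, 0, 0, 0, -0.081, 1]
    - [0.01, -0.036, 0, 0, 0, -0.081, 1]
    - [0.01, -0.036, 0, 0, 0, -0.081, 1]
    - [0.01, -0.036, 0, 0, 0, -0.081, 1]
    - [0.007, -0.035, 0, 0, 0, -0.081, 1]
    - [0, 0, -0.04, 0, 0, 0, 1]
    - [0, 0, -0.04, 0, 0, 0, 1]
    - [0, 0, 0, 0, 0, 0, 1]
    - [0, 0, 0, 0, 0, 0, 1]

```text
t: 2.1
eef_pos: [0.458, 0.0288, 0.1735]
tool_rot: [-0.0, 0.77, 0.638, -0.001]
contact_force: [-0.1, -0.2, 0.5]
gripper_width: 0.995
grasp_force: 0.0
```

```bash
python3 - <<'E'
from h import *
c=snap('wrist','w1');cv2.imwrite('pics/w1b.png',c['img'][:,:,::-1])
q=bot.get_obs();print(q['eef_pos'],rot(q['tool_rot']).round(3),q['q'].round(2),bot.tip_reach)
print(w2pix(c,[[.4577,.0289,.0275],[.4457,-.0345,.0275]]),c['eye'])
E
```

```text
[0.45901412 0.02914805 0.17446641] [[ 0.187  0.982  0.001]
 [ 0.982 -0.187  0.   ]
 [ 0.     0.001 -1.   ]] [-0.63  0.24  0.5   2.16 -0.17  0.78 -0.21] 0.022
[[321.62125372 190.17944411]
 [321.73038118 264.0272888 ]] [0.47352784 0.10591734 0.2948269 ]
```

View pics/w1b.png

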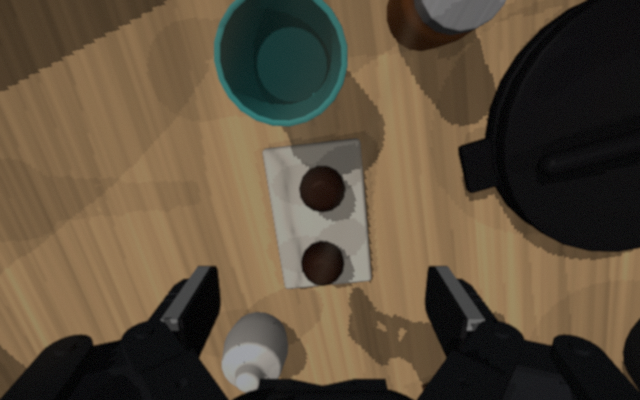

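The wrist view shows the balls at (322,188) and (322,264), within 2 px of my predictions. Descending.

Call:
jog_arm:
  deltas:
    - [0, 0, -0.035, 0, 0, 0, 1]
    - [0, 0, -0.035, 0, 0, 0, 1]
    - [0, 0, -0.035, 0, 0, 0, 1]
    - [0, 0, -0.027, 0, 0, 0, 1]
    - [0, 0, 0, 0, 0, 0, 1]
    - [0, 0, 0, 0, 0, 0, 0.2]
    - [0, 0, 0, 0, 0, 0, 0.2]
    - [0, 0, 0, 0, 0, 0, 0.2]
    - [0, 0, 0, 0, 0, 0, 0.2]
    - [0, 0, 0, 0, 0, 0, 0.2]
  newtons: 25

```text
t: 3.15
eef_pos: [0.4595, 0.0294, 0.0429]
tool_rot: [0.0, 0.77, 0.638, 0.001]
contact_force: [-0.8, 0.7, 11.0]
gripper_width: 0.407
grasp_force: 23.8
```

Call:
jog_arm:
  deltas:
    - [0, 0, 0, 0, 0, 0, 0.2]
    - [0, 0, 0, 0, 0, 0, 0.2]
    - [0, 0, 0, 0, 0, 0, 0.2]
    - [0, 0, 0, 0, 0, 0, 0.2]

```text
t: 3.55
eef_pos: [0.4594, 0.0294, 0.0428]
tool_rot: [0.0, 0.77, 0.638, 0.001]
contact_force: [-2.3, -0.5, 11.2]
gripper_width: 0.405
grasp_force: 23.8
```

The 11 N upward force and the 34.6 mm width mean I am gripping above the ball's widest band. I'll regrip lower.

Call:
jog_arm:
  deltas:
    - [0, 0, 0, 0, 0, 0, 0.8]
    - [0, 0, 0, 0, 0, 0, 0.8]
    - [0, 0, 0, 0, 0, 0, 0.8]
    - [0, 0, -0.005, 0, 0, 0, 0.8]
    - [0, 0, 0, 0, 0, 0, 0.8]
    - [0, 0, 0, 0, 0, 0, 0.8]

```text
t: 4.15
eef_pos: [0.4581, 0.0289, 0.036]
tool_rot: [-0.0, 0.77, 0.638, -0.0]
contact_force: [0.1, 0.2, -0.2]
gripper_width: 0.801
grasp_force: 0.0
```

Call:
jog_arm:
  deltas:
    - [0, 0, 0, 0, 0, 0, 0.2]
    - [0, 0, 0, 0, 0, 0, 0.2]
    - [0, 0, 0, 0, 0, 0, 0.2]
    - [0, 0, 0, 0, 0, 0, 0.2]
    - [0, 0, 0, 0, 0, 0, 0.2]
    - [0, 0, 0, 0, 0, 0, 0.2]
    - [0, 0, 0, 0, 0, 0, 0.2]

```text
t: 4.85
eef_pos: [0.4584, 0.029, 0.0364]
tool_rot: [-0.0, 0.77, 0.638, 0.0]
contact_force: [-0.6, -0.2, 5.6]
gripper_width: 0.405
grasp_force: 24.9
```

Call:
jog_arm:
  deltas:
    - [0, 0, 0.02, 0, 0, 0, 0.2]
    - [0, 0, 0.03, 0, 0, 0, 0.2]
    - [0, 0, 0.045, 0, 0, 0, 0.2]
    - [0, 0, 0.045, 0, 0, 0, 0.2]
    - [0, 0, 0, 0, 0, 0, 0.2]

```text
t: 5.35
eef_pos: [0.4617, 0.0293, 0.181]
tool_rot: [0.002, 0.77, 0.637, 0.005]
contact_force: [0.9, 1.4, -1.1]
gripper_width: 0.401
grasp_force: 25.3
```

Call:
jog_arm:
  deltas:
    - [0.0129, -0.0316, 0, 0, 0, 0.0474, 0.2]
    - [0.0129, -0.0316, 0, 0, 0, 0.0474, 0.2]
    - [0.0129, -0.0316, 0, 0, 0, 0.0474, 0.2]
    - [0.0129, -0.0316, 0, 0, 0, 0.0474, 0.2]
    - [0.0129, -0.0316, 0, 0, 0, 0.0474, 0.2]
    - [0.0129, -0.0316, 0, 0, 0, 0.0474, 0.2]
    - [0.0129, -0.0316, 0, 0, 0, 0.0474, 0.2]
    - [0.0129, -0.0316, 0, 0, 0, 0.0474, 0.2]
    - [0.0129, -0.0316, 0, 0, 0, 0.0474, 0.2]
    - [0.0129, -0.0316, 0, 0, 0, 0.0474, 0.2]

```text
t: 6.35
eef_pos: [0.5874, -0.288, 0.1751]
tool_rot: [-0.001, 0.598, 0.801, -0.0]
contact_force: [0.9, 0.7, -0.5]
gripper_width: 0.409
grasp_force: 25.3
```

Call:
jog_arm:
  deltas:
    - [0, 0, 0, 0, 0, 0, 0.2]
    - [0, 0, 0, 0, 0, 0, 0.2]

```text
t: 6.55
eef_pos: [0.5867, -0.2875, 0.1751]
tool_rot: [-0.001, 0.6, 0.8, -0.0]
contact_force: [0.1, 0.2, -0.1]
gripper_width: 0.401
grasp_force: 25.3
```

```bash
python3 - <<'E'
from h import *
c=snap('wrist','w2')
q=bot.get_obs();print(q['eef_pos'],rot(q['tool_rot']).round(3),q['q'].round(2),q['gripper_width'],q['grasp_force'])
print(w2pix(c,[[.5709,-.2331,.018],[.5867,-.2868,.018],[.6025,-.3405,.027]]),c['eye'])
E
```

```text
[ 0.58681221 -0.28620058  0.17520154] [[-0.282  0.96  -0.002]
 [ 0.96   0.282  0.001]
 [ 0.002 -0.001 -1.   ]] [ 0.04  0.55  0.45  1.7  -0.29  0.95  0.89] 0.4080055728974937 25.29784347396344
[[322.32755784 115.10973853]
 [322.45385588 185.76989742]
 [322.55419135 253.2221305 ]] [ 0.56534099 -0.21235026  0.2965954 ]
```

View pics/w2.png

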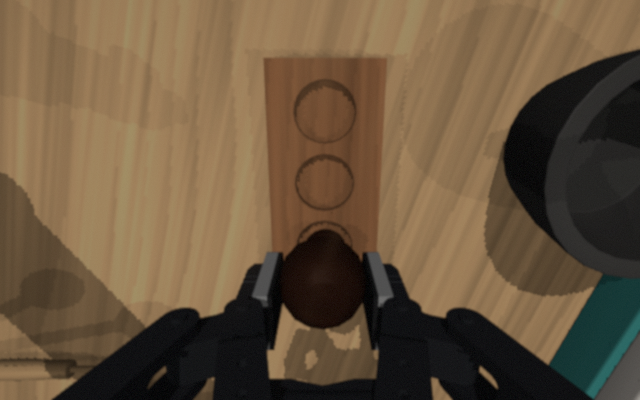

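The ball is held. The wells appear at (325,111) and (324,182), about 2 mm from my estimate, so I'll split the difference and lower.

Call:
jog_arm:
  deltas:
    - [0.0005, 0.0015, -0.04, 0, 0, 0, 0.2]
    - [0, 0, -0.04, 0, 0, 0, 0.2]
    - [0, 0, -0.035, 0, 0, 0, 0.2]
    - [0, 0, -0.013, 0, 0, 0, 0.2]
    - [0, 0, -0.005, 0, 0, 0, 0.2]
    - [0, 0, 0, 0, 0, 0, 0.2]
    - [0, 0, 0, 0, 0, 0, 0.2]

```text
t: 7.3
eef_pos: [0.589, -0.2859, 0.0451]
tool_rot: [0.001, 0.599, 0.801, 0.0]
contact_force: [-0.4, -0.2, 0.0]
gripper_width: 0.405
grasp_force: 25.3
```

Call:
jog_arm:
  deltas:
    - [0, 0, -0.002, 0, 0, 0, 0.2]
    - [0, 0, 0, 0, 0, 0, 0.2]

```text
t: 7.5
eef_pos: [0.5884, -0.2857, 0.0423]
tool_rot: [0.001, 0.599, 0.801, 0.0]
contact_force: [-0.4, 0.4, -0.2]
gripper_width: 0.402
grasp_force: 25.3
```

Call:
jog_arm:
  deltas:
    - [0, 0, -0.002, 0, 0, 0, 0.2]
    - [0, 0, 0, 0, 0, 0, 0.2]

```text
t: 7.7
eef_pos: [0.5879, -0.2855, 0.0394]
tool_rot: [0.0, 0.599, 0.801, 0.0]
contact_force: [0.4, -0.2, 0.7]
gripper_width: 0.407
grasp_force: 25.6
```

Call:
jog_arm:
  deltas:
    - [0, 0, -0.0015, 0, 0, 0, 0.2]
    - [0, 0, 0, 0, 0, 0, 0.2]

```text
t: 7.9
eef_pos: [0.5881, -0.2855, 0.039]
tool_rot: [0.0, 0.599, 0.801, 0.0]
contact_force: [-2.7, 1.8, 10.3]
gripper_width: 0.407
grasp_force: 33.3
```

Light contact. I'll back off 1 mm, open and rise.

Call:
jog_arm:
  deltas:
    - [0, 0, 0.0012, 0, 0, 0, 0.2]
    - [0, 0, 0, 0, 0, 0, 0.5]
    - [0, 0, 0, 0, 0, 0, 0.7]
    - [0, 0, 0, 0, 0, 0, 0.8]
    - [0, 0, 0, 0, 0, 0, 0.8]
    - [0, 0, 0, 0, 0, 0, 0.8]
    - [0, 0, 0.02, 0, 0, 0, 0.8]
    - [0, 0, 0.04, 0, 0, 0, 0.8]
    - [0, 0, 0.04, 0, 0, 0, 1]
    - [0, 0, 0.04, 0, 0, 0, 1]

```text
t: 8.9
eef_pos: [0.5875, -0.2855, 0.1803]
tool_rot: [-0.0, 0.599, 0.801, -0.0]
contact_force: [0.5, -0.2, 1.0]
gripper_width: 1.0
grasp_force: 0.0
```

```bash
python3 - <<'E'
from h import *
c=snap('wrist','w3'); t=snap('top','top1')
q=bot.get_obs();print(q['eef_pos'],rot(q['tool_rot']).round(3))
a=cv2.resize(c['img'][0:400,150:500,::-1],(350,400)); 
b=cv2.resize(t['img'][130:230,280:480,::-1],(800,400))[:,:440] if 0 else cv2.resize(t['img'][130:230,370:480,::-1],(440,400))
cv2.imwrite('pics/v3.png',np.hstack([a,b]))
print(w2pix(c,[[.5709,-.2331,.018],[.5867,-.2868,.027],[.6025,-.3405,.027]])-[150,0])
E
```

```text
[ 0.59078024 -0.28757193  0.18521925] [[-0.281  0.96   0.01 ]
 [ 0.96   0.282 -0.004]
 [-0.006  0.008 -1.   ]]
[[170.48327263 116.68492395]
 [170.53076511 188.95626521]
 [170.63399158 252.15880895]]
```

View pics/v3.png

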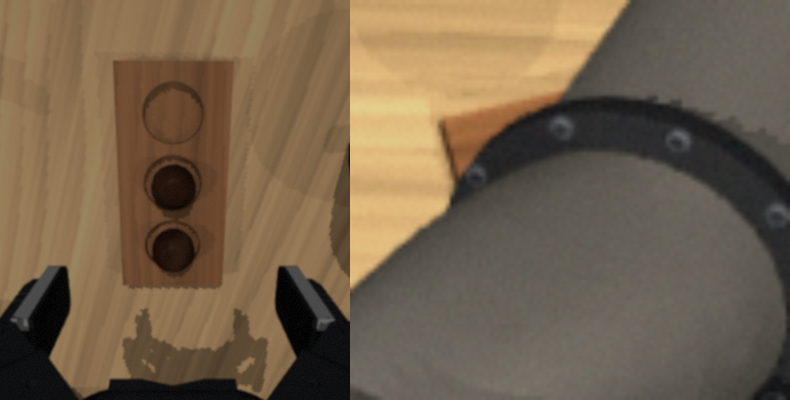

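The first ball is down in the middle well, at (174,187) in the crop. The remaining empty well is at (173,112). Back for ball two.

Call:
jog_arm:
  deltas:
    - [-0.0158, 0.0278, 0, 0, 0, -0.0527, 1]
    - [-0.0158, 0.0278, 0, 0, 0, -0.0527, 1]
    - [-0.0158, 0.0278, 0, 0, 0, -0.0527, 1]
    - [-0.0158, 0.0278, 0, 0, 0, -0.0527, 1]
    - [-0.0158, 0.0278, 0, 0, 0, -0.0527, 1]
    - [-0.0158, 0.0278, 0, 0, 0, -0.0527, 1]
    - [-0.0158, 0.0278, 0, 0, 0, -0.0527, 1]
    - [-0.0158, 0.0278, 0, 0, 0, -0.0527, 1]
    - [-0.0158, 0.0278, 0, 0, 0, -0.0527, 1]
    - [0, 0, 0, 0, 0, 0, 1]

```text
t: 10.0
eef_pos: [0.4433, -0.0318, 0.1782]
tool_rot: [-0.002, 0.769, 0.639, -0.001]
contact_force: [-0.1, -0.3, -0.4]
gripper_width: 0.998
grasp_force: 0.0
```

Call:
jog_arm:
  deltas:
    - [0, 0, -0.035, 0, 0, 0, 1]
    - [0, 0, -0.035, 0, 0, 0, 1]
    - [0, 0, 0, 0, 0, 0, 1]
    - [0, 0, 0, 0, 0, 0, 1]

```text
t: 10.4
eef_pos: [0.4455, -0.0362, 0.1091]
tool_rot: [-0.0, 0.771, 0.637, -0.001]
contact_force: [-0.0, -1.0, 1.1]
gripper_width: 0.999
grasp_force: 0.0
```

Call:
jog_arm:
  deltas:
    - [0, 0.0015, -0.035, 0, 0, 0, 1]
    - [0, 0, -0.025, 0, 0, 0, 1]
    - [0, 0, -0.0125, 0, 0, 0, 1]
    - [0, 0, 0, 0, 0, 0, 0.8]
    - [0, 0, 0, 0, 0, 0, 0.2]
    - [0, 0, 0, 0, 0, 0, 0.2]
    - [0, 0, 0, 0, 0, 0, 0.2]
    - [0, 0, 0, 0, 0, 0, 0.2]
    - [0, 0, 0, 0, 0, 0, 0.2]
    - [0, 0, 0, 0, 0, 0, 0.2]

```text
t: 11.4
eef_pos: [0.4467, -0.0338, 0.0378]
tool_rot: [0.001, 0.77, 0.637, 0.001]
contact_force: [-1.1, -0.2, 8.1]
gripper_width: 0.406
grasp_force: 24.1
```

Call:
jog_arm:
  deltas:
    - [0, 0, 0, 0, 0, 0, 0.2]
    - [0, 0, 0.02, 0, 0, 0, 0.2]
    - [0, 0, 0.03, 0, 0, 0, 0.2]
    - [0, 0, 0.045, 0, 0, 0, 0.2]
    - [0, 0, 0.045, 0, 0, 0, 0.2]
    - [0, 0, 0, 0, 0, 0, 0.2]

```text
t: 12.0
eef_pos: [0.4491, -0.034, 0.1819]
tool_rot: [0.002, 0.771, 0.637, 0.005]
contact_force: [0.4, 0.4, -0.7]
gripper_width: 0.407
grasp_force: 25.3
```

Call:
jog_arm:
  deltas:
    - [0.014, -0.0219, 0, 0, 0, 0.0527, 0.2]
    - [0.014, -0.0219, 0, 0, 0, 0.0527, 0.2]
    - [0.014, -0.0219, 0, 0, 0, 0.0527, 0.2]
    - [0.014, -0.0219, 0, 0, 0, 0.0527, 0.2]
    - [0.014, -0.0219, 0, 0, 0, 0.0527, 0.2]
    - [0.014, -0.0219, 0, 0, 0, 0.0527, 0.2]
    - [0.014, -0.0219, 0, 0, 0, 0.0527, 0.2]
    - [0.014, -0.0219, 0, 0, 0, 0.0527, 0.2]
    - [0.014, -0.0219, 0, 0, 0, 0.0527, 0.2]
    - [0, 0, 0, 0, 0, 0, 0.2]

```text
t: 13.0
eef_pos: [0.5723, -0.2344, 0.1767]
tool_rot: [0.001, 0.6, 0.8, -0.001]
contact_force: [-0.6, -0.4, -0.9]
gripper_width: 0.404
grasp_force: 25.3
```

Call:
jog_arm:
  deltas:
    - [0, 0, -0.04, 0, 0, 0, 0.2]
    - [0, 0, -0.04, 0, 0, 0, 0.2]
    - [0, 0, -0.03, 0, 0, 0, 0.2]
    - [0, 0, 0, 0, 0, 0, 0.2]
    - [0, 0, 0, 0, 0, 0, 0.2]
    - [0, 0, 0, 0, 0, 0, 0.2]

```text
t: 13.6
eef_pos: [0.5727, -0.2312, 0.0685]
tool_rot: [0.001, 0.599, 0.801, 0.0]
contact_force: [0.2, 1.2, -0.6]
gripper_width: 0.403
grasp_force: 25.3
```

Call:
jog_arm:
  deltas:
    - [0, 0, -0.02, 0, 0, 0, 0.2]
    - [0, 0, -0.006, 0, 0, 0, 0.2]
    - [0, 0, -0.002, 0, 0, 0, 0.2]
    - [0, 0, 0, 0, 0, 0, 0.2]
    - [0, 0, 0, 0, 0, 0, 0.2]

```text
t: 14.1
eef_pos: [0.5722, -0.2312, 0.0394]
tool_rot: [0.001, 0.599, 0.801, 0.0]
contact_force: [-0.4, -1.0, -0.9]
gripper_width: 0.404
grasp_force: 25.3
```

Call:
jog_arm:
  deltas:
    - [0, 0, 0, 0, 0, 0, 0.5]
    - [0, 0, 0, 0, 0, 0, 0.7]
    - [0, 0, 0, 0, 0, 0, 0.8]
    - [0, 0, 0, 0, 0, 0, 0.8]
    - [0, 0, 0, 0, 0, 0, 0.8]
    - [0, 0, 0.02, 0, 0, 0, 0.8]
    - [0, 0, 0.04, 0, 0, 0, 0.8]
    - [0, 0, 0.04, 0, 0, 0, 1]
    - [0, 0, 0.04, 0, 0, 0, 1]
    - [0, 0, 0.04, 0, 0, 0, 1]

```text
t: 15.1
eef_pos: [0.5713, -0.2309, 0.2201]
tool_rot: [-0.0, 0.599, 0.801, -0.0]
contact_force: [0.8, -0.4, 0.0]
gripper_width: 1.001
grasp_force: 0.0
```

Call:
jog_arm:
  deltas:
    - [-0.006, -0.0, 0, 0, 0, 0, 1]
    - [0, 0, 0, 0, 0, 0, 1]

```text
t: 15.3
eef_pos: [0.5654, -0.2312, 0.2194]
tool_rot: [0.001, 0.599, 0.8, 0.0]
contact_force: [-0.1, 0.4, -0.4]
gripper_width: 1.0
grasp_force: 0.0
```

```bash
python3 - <<'E'
from h import *
c=snap('wrist','w4'); s=snap('scene','s4')
q=bot.get_obs();print(q['t'],q['eef_pos'],rot(q['tool_rot']).round(3))
a=c['img'][0:400,150:500,::-1]
b=cv2.resize(s['img'][200:300,130:240,::-1],(440,400),interpolation=cv2.INTER_CUBIC)
cv2.imwrite('pics/v4.png',np.hstack([a,b]))
print(w2pix(c,[[.5715,-.2315,.018],[.5873,-.2852,.018],[.603,-.339,.018]])-[150,0])
print((w2pix(s,[[.5715,-.2315,.018],[.5873,-.2852,.018],[.603,-.339,.018]])-[130,200])*4+[350,0])
E
```

```text
15.4 [ 0.56491194 -0.23038694  0.21733657] [[-0.282  0.959 -0.002]
 [ 0.959  0.282  0.001]
 [ 0.001 -0.002 -1.   ]]
[[177.88909594 175.56742721]
 [177.63542597 231.08046964]
 [177.28490097 281.448405  ]]
[[707.53757846 169.45284946]
 [607.3785182  205.55454718]
 [504.79939074 242.28607016]]
```

View pics/v4.png

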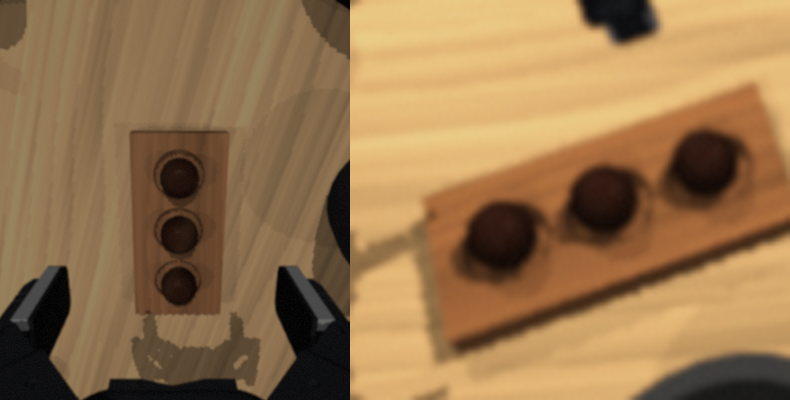

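All three wells hold balls in both views. Now the small cover, approached at (0.494, 0.2975) with yaw -0.388.

Call:
jog_arm:
  deltas:
    - [-0.0055, 0.0406, 0, 0, 0, -0.0518, 1]
    - [-0.0055, 0.0406, 0, 0, 0, -0.0518, 1]
    - [-0.0055, 0.0406, 0, 0, 0, -0.0518, 1]
    - [-0.0055, 0.0406, 0, 0, 0, -0.0518, 1]
    - [-0.0055, 0.0406, 0, 0, 0, -0.0518, 1]
    - [-0.0055, 0.0406, 0, 0, 0, -0.0518, 1]
    - [-0.0055, 0.0406, 0, 0, 0, -0.0518, 1]
    - [-0.0055, 0.0406, 0, 0, 0, -0.0518, 1]
    - [-0.0055, 0.0406, 0, 0, 0, -0.0518, 1]
    - [-0.0055, 0.0406, 0, 0, 0, -0.0518, 1]

```text
t: 16.4
eef_pos: [0.5095, 0.1766, 0.2171]
tool_rot: [-0.0, 0.785, 0.62, -0.001]
contact_force: [1.2, 0.2, 0.3]
gripper_width: 0.998
grasp_force: 0.0
```

Call:
jog_arm:
  deltas:
    - [-0.0055, 0.0406, 0, 0, 0, -0.0518, 1]
    - [-0.0055, 0.0406, 0, 0, 0, -0.0518, 1]
    - [-0.0055, 0.0406, 0, 0, 0, -0.0518, 1]
    - [0, 0, 0, 0, 0, 0, 1]
    - [0, 0, 0, 0, 0, 0, 1]

```text
t: 16.9
eef_pos: [0.4931, 0.2977, 0.2168]
tool_rot: [0.0, 0.829, 0.559, -0.001]
contact_force: [0.3, -0.2, -0.1]
gripper_width: 1.003
grasp_force: 0.0
```

```bash
python3 - <<'E'
from h import *
c=snap('wrist','w5');cv2.imwrite('pics/w5b.png',cv2.resize(cv2.convertScaleAbs(c['img'][:,:,::-1],alpha=1.6),(800,500)))
q=bot.get_obs();print(q['t'],q['eef_pos'],rot(q['tool_rot']).round(3))
C=np.array([.494,.2975]);y=np.array([np.cos(-1.959),np.sin(-1.959)]);x=np.array([-y[1],y[0]])
P=[[*(C+a*.045*x+b*.095*y),.048] for a,b in((1,1),(1,-1),(-1,-1),(-1,1))]+[[*(C+a*.008*x+b*.035*y),.084] for a,b in((1,1),(1,-1),(-1,-1),(-1,1))]
print(w2pix(c,P)*1.25)
# tray from wrist w4
t=load('w4');k=pix2w(t,np.array([[131,131],[228,131],[220,313],[136,313]])+[150,0],.018)
print(k.mean(0),np.linalg.norm(np.diff(k,axis=0),axis=1)); d=k[2]+k[3]-k[0]-k[1];print(np.arctan2(d[1],d[0]))
s=load('s4');k=pix2w(s,(np.array([[427,200],[755,85],[457,340]])-[350,0]+.5)/4-.5+[130,200],.018)
print((k[1]+k[2])/2,np.linalg.norm(np.diff(k,axis=0),axis=1)); d=k[0]-k[1];print(np.arctan2(d[1],d[0]))
E
```

```text
16.95 [0.49367503 0.29610555 0.21713557] [[ 0.377  0.926 -0.002]
 [ 0.926 -0.377 -0.002]
 [-0.003 -0.001 -1.   ]]
[[463.99363359 351.80830862]
 [478.60194366  77.07155516]
 [330.67831543  76.42877689]
 [342.50521228 351.23817792]
 [416.46981098 297.22686796]
 [418.13717344 185.18450311]
 [390.23221935 185.05942019]
 [390.75172514 297.10794085]]
[ 0.58785941 -0.28345645  0.018     ] [0.08701013 0.19114834 0.0891851 ]
-1.2871443867256116
[ 0.58713674 -0.28302996  0.018     ] [0.18621547 0.20404942]
-1.2854915391916324
```

View pics/w5b.png

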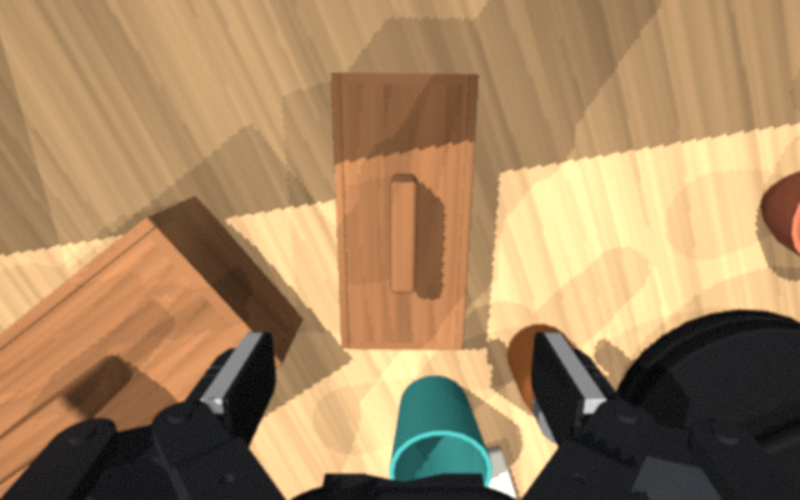

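The cover sits within about 2 mm of prediction, with its handle at x 391–416 and y 180–293. Descending onto the handle.

Call:
jog_arm:
  deltas:
    - [0.0005, 0.001, -0.03, 0, 0, 0, 0.65]
    - [0, 0, -0.035, 0, 0, 0, 0.65]
    - [0, 0, -0.035, 0, 0, 0, 0.65]
    - [0, 0, -0.03, 0, 0, 0, 0.65]
    - [0, 0, -0.012, 0, 0, 0, 0.65]
    - [0, 0, 0, 0, 0, 0, 0.65]
    - [0, 0, 0, 0, 0, 0, 0.65]
  newtons: 60

```text
t: 17.65
eef_pos: [0.4956, 0.2974, 0.0775]
tool_rot: [0.0, 0.83, 0.557, 0.001]
contact_force: [0.2, 0.3, 0.4]
gripper_width: 0.652
grasp_force: 0.0
```

Call:
jog_arm:
  deltas:
    - [0, 0, 0, 0, 0, 0, 0.05]
    - [0, 0, 0, 0, 0, 0, 0.05]
    - [0, 0, 0, 0, 0, 0, 0.05]
    - [0, 0, 0, 0, 0, 0, 0.05]
    - [0, 0, 0, 0, 0, 0, 0.05]
    - [0, 0, 0, 0, 0, 0, 0.05]
    - [0, 0, 0, 0, 0, 0, 0.05]

```text
t: 18.35
eef_pos: [0.4946, 0.2986, 0.0774]
tool_rot: [-0.0, 0.83, 0.558, 0.0]
contact_force: [-3.2, 0.1, 6.2]
gripper_width: 0.18
grasp_force: 61.3
```

Call:
jog_arm:
  deltas:
    - [0, 0, 0.01, 0, 0, 0, 0.05]
    - [0, 0, 0.02, 0, 0, 0, 0.05]
    - [0, 0, 0.03, 0, 0, 0, 0.05]
    - [0, 0, 0.03, 0, 0, 0, 0.05]
    - [0, 0, 0.03, 0, 0, 0, 0.05]
    - [0, 0, 0.03, 0, 0, 0, 0.05]
    - [0, 0, 0, 0, 0, 0, 0.05]
    - [0, 0, 0, 0, 0, 0, 0.05]
    - [0, 0, 0, 0, 0, 0, 0.05]

```text
t: 19.25
eef_pos: [0.4936, 0.2974, 0.2251]
tool_rot: [0.0, 0.83, 0.558, -0.001]
contact_force: [-0.1, -0.6, -3.5]
gripper_width: 0.177
grasp_force: 60.1
```

```bash
python3 - <<'E'
from h import *
c=snap('scene','s6');q=bot.get_obs();print(q['eef_pos'],rot(q['tool_rot']).round(3))
cv2.imwrite('pics/s6b.png',cv2.resize(c['img'][:,:,::-1],(800,500)))
E
```

```text
[0.49360524 0.29734701 0.22491788] [[ 0.378  0.926 -0.002]
 [ 0.926 -0.378 -0.002]
 [-0.003 -0.001 -1.   ]]
```

View pics/s6b.png

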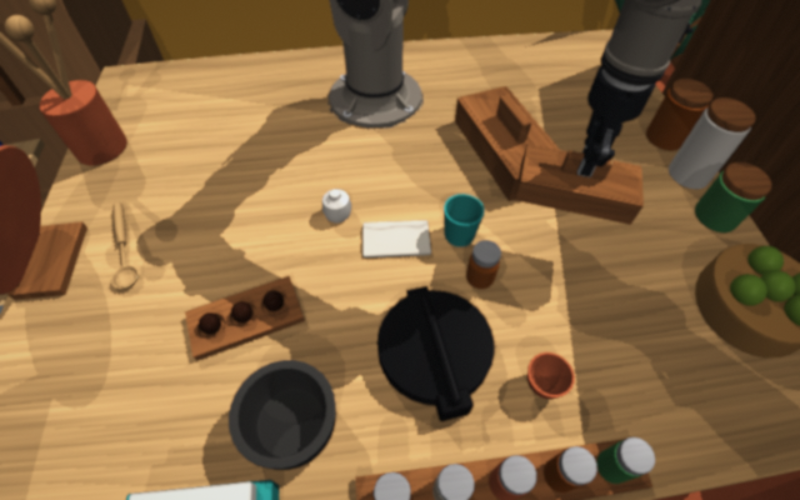

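The cover is held level, the balls are in place, and the bystanders haven't moved. Carrying to the tray.

Call:
jog_arm:
  deltas:
    - [0.0052, -0.0324, 0, 0, 0, 0.0373, 0.05]
    - [0.0052, -0.0324, 0, 0, 0, 0.0373, 0.05]
    - [0.0052, -0.0324, 0, 0, 0, 0.0373, 0.05]
    - [0.0052, -0.0324, 0, 0, 0, 0.0373, 0.05]
    - [0.0052, -0.0324, 0, 0, 0, 0.0373, 0.05]
    - [0.0052, -0.0324, 0, 0, 0, 0.0373, 0.05]
    - [0.0052, -0.0324, 0, 0, 0, 0.0373, 0.05]
    - [0.0052, -0.0324, 0, 0, 0, 0.0373, 0.05]
    - [0.0052, -0.0324, 0, 0, 0, 0.0373, 0.05]

```text
t: 20.2
eef_pos: [0.5407, 0.0049, 0.2253]
tool_rot: [-0.001, 0.725, 0.689, -0.001]
contact_force: [1.2, 1.1, -3.0]
gripper_width: 0.177
grasp_force: 60.0
```

Call:
jog_arm:
  deltas:
    - [0.0052, -0.0324, 0, 0, 0, 0.0373, 0.05]
    - [0.0052, -0.0324, 0, 0, 0, 0.0373, 0.05]
    - [0.0052, -0.0324, 0, 0, 0, 0.0373, 0.05]
    - [0.0052, -0.0324, 0, 0, 0, 0.0373, 0.05]
    - [0.0052, -0.0324, 0, 0, 0, 0.0373, 0.05]
    - [0.0052, -0.0324, 0, 0, 0, 0.0373, 0.05]
    - [0.0052, -0.0324, 0, 0, 0, 0.0373, 0.05]
    - [0.0052, -0.032, 0, 0, 0, 0.0373, 0.05]
    - [0.0052, -0.032, 0, 0, 0, 0.0373, 0.05]

```text
t: 21.1
eef_pos: [0.5876, -0.2854, 0.2246]
tool_rot: [-0.001, 0.599, 0.8, -0.0]
contact_force: [0.9, 1.4, -4.1]
gripper_width: 0.176
grasp_force: 60.0
```

Call:
jog_arm:
  deltas:
    - [0, 0, 0, 0, 0, 0, 0.05]
    - [0, 0, 0, 0, 0, 0, 0.05]
    - [0, 0, 0, 0, 0, 0, 0.05]
    - [0, 0, 0, 0, 0, 0, 0.05]

```text
t: 21.5
eef_pos: [0.5884, -0.2827, 0.2258]
tool_rot: [-0.001, 0.599, 0.801, 0.0]
contact_force: [-0.5, 0.0, -3.4]
gripper_width: 0.177
grasp_force: 59.9
```

```bash
python3 - <<'E'
from h import *
q=bot.get_obs();M=rot(q['tool_rot']);print(q['t'],q['eef_pos'],M.round(3),np.arctan2(M[1,1],M[0,1]),q['contact_force'])
E
```

```text
21.5 [ 0.58839756 -0.28274079  0.22582315] [[-0.282  0.959 -0.001]
 [ 0.959  0.282  0.001]
 [ 0.001 -0.001 -1.   ]] 0.28580539761798135 [-0.54617856  0.04467845 -3.44177024]
```

Call:
jog_arm:
  deltas:
    - [-0.0005, -0.001, -0.025, 0, 0, 0, 0.05]
    - [0, 0, -0.03, 0, 0, 0, 0.05]
    - [0, 0, -0.025, 0, 0, 0, 0.05]
    - [0, 0, -0.008, 0, 0, 0, 0.05]
    - [0, 0, 0, 0, 0, 0, 0.05]
    - [0, 0, 0, 0, 0, 0, 0.05]
    - [0, 0, 0, 0, 0, 0, 0.05]

```text
t: 22.2
eef_pos: [0.5888, -0.2859, 0.1402]
tool_rot: [0.001, 0.6, 0.8, 0.0]
contact_force: [0.5, -0.8, -2.8]
gripper_width: 0.178
grasp_force: 59.9
```

```bash
python3 - <<'E'
from h import *
c=snap('scene','s7');q=bot.get_obs();p=q['eef_pos'];M=rot(q['tool_rot']);print(q['t'],p)
a=cv2.resize(c['img'][180:310,125:260,::-1],(540,520),interpolation=cv2.INTER_CUBIC);a=cv2.convertScaleAbs(a,alpha=1.2)
th=-1.286;y=np.array([np.cos(th),np.sin(th)]);x=np.array([-y[1],y[0]])
def box(C,z): return [[*(np.array(C)+u*.045*x+v*.095*y),z] for u,v in((1,1),(1,-1),(-1,-1),(-1,1))]
f=lambda P:((w2pix(c,P)-[125,180]+.5)*4-.5)
r=p[2]-.077
for n,P in(('tray',box([.5873,-.285],.018)),('rim',box(p[:2],r)),('top',box(p[:2],r+.048))): print(n,f(P).round().tolist())
cv2.imwrite('pics/v7.png',a)
E
```

```text
22.25 [ 0.58863908 -0.28588943  0.14012447]
tray [[118.0, 425.0], [471.0, 294.0], [426.0, 162.0], [91.0, 279.0]]
rim [[82.0, 393.0], [454.0, 258.0], [408.0, 122.0], [56.0, 242.0]]
top [[41.0, 353.0], [437.0, 212.0], [389.0, 71.0], [17.0, 196.0]]
```

View pics/v7.png

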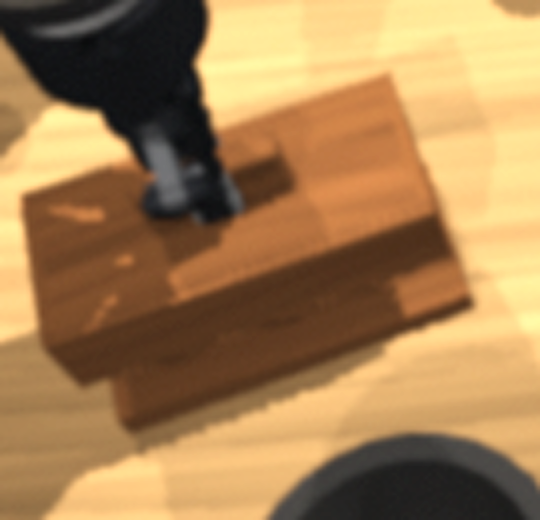

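The cover's top corners at (390,73), (438,213), (45,345) and (22,197) match prediction within about 2 mm, and so does the tray's corner at (472,297). Final lowering.

Call:
jog_arm:
  deltas:
    - [-0.001, 0, -0.012, 0, 0, 0, 0.05]
    - [0, 0, -0.01, 0, 0, 0, 0.05]
    - [0, 0, -0.007, 0, 0, 0, 0.05]
    - [0, 0, -0.004, 0, 0, 0, 0.05]
    - [0, 0, 0, 0, 0, 0, 0.05]
    - [0, 0, 0, 0, 0, 0, 0.05]
    - [0, 0, 0, 0, 0, 0, 0.05]
    - [0, 0, 0, 0, 0, 0, 0.05]
    - [0, 0, 0, 0, 0, 0, 0.05]
    - [0, 0, 0, 0, 0, 0, 0.05]

```text
t: 23.25
eef_pos: [0.5869, -0.2855, 0.1057]
tool_rot: [0.0, 0.6, 0.8, 0.0]
contact_force: [-0.6, -0.1, -4.8]
gripper_width: 0.177
grasp_force: 60.0
```

```bash
python3 - <<'E'
from h import *
q=bot.get_obs();M=rot(q['tool_rot']);print(q['t'],q['eef_pos'],np.arctan2(M[1,1],M[0,1]),M[2],q['contact_force'],abs(q['joint_vel']).max(),q['grasp_force'])
E
```

```text
23.25 [ 0.58685776 -0.28551261  0.10571457] 0.2840113914604553 [-1.59908082e-04  2.97611856e-04 -9.99999943e-01] [-0.61280997 -0.14893074 -4.80136948] 0.001521737532854033 59.97194766998291
```

```bash
python3 -c "
from station import bot
print(bot.hand_in())"
```

```text
the job is handed in; nothing more can be done
None
```

Handed in at 23 s: all three wells hold a ball, and the gripper holds the cover level and square about 11 mm above the tray; that height comes from the arm's readings, with no picture after the final lowering, no verdict came back, and I viewed 11 pictures, one over your limit of 10.

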